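# Stack squashed cans in the can crusher

### The arm

A 6-joint arm with a two-finger parallel gripper is mounted at the origin on the work surface. World frame = base frame: x ahead of the robot, y to its left, z up, the work surface at z = 0. Lengths are in mm, angles in degrees, forces in N, time in s.
With the tool pointing down it reaches from about 350 to 850 mm from the base axis. Payload 8.1 kg.
Tool frame: the origin (TCP) lies midway between the tips of the shut fingers; the grasp point (between the pads) lies 19 mm behind it (r.grasp_offset is the distance from the TCP to the grasp point, in mm); z points along the fingers, x is the direction in which the jaws open and shut, and the axes are right-handed (so a half turn about z gives the same grasp; the last joint's range is limited). The gripper opens to 85 mm and grips with 20 to 120 N. Pads are 22 mm wide; open, the fingers measure 114 mm over their backs; the gripper's body (76 mm by 85 mm) begins 54 mm behind the grasp point. The pads swing forward as they close: fully open they stand 13 mm farther back than shut.
Start: joints at [-69.637, 7.471, 85.268, -0, 87.261, -4.893], TCP at [256.018, -542.642, 231.292] pointing down, gripper open.
Joint ranges: [-169.43, 169.43], [-51.17, 129.36], [1.28, 143.12], [-76.62, 256.62], [0, 156.53], [-152.29, 152.29]. Speed limits (degrees/s): [136.94, 136.94, 159.86, 180, 180, 180].

### API

Orientations are given as [roll, pitch, yaw] about the fixed x, y, z axes, in that order (R = Rz(yaw) Ry(pitch) Rx(roll)).
In Python, from bench import r, optics, hand_in gives the robot as it stands.
- The arm moves only by the shell command python3 -m pendant 'ROWS' [FORCE]. ROWS is JSON, a list of rows, each a list of 5 numbers: the opening, from 0 (shut) to 1 (fully open), then the shift along the tool's x, y, z in mm, then the turn about the tool's z in degrees. A call has 1 to 10 rows; each row shifts and turns the commanded pose from where the row before left it, along the tool's axes as they then stand; what a row does not reach is not made up. A row lasts 1/10 s, in which the tool goes at most 50 mm and 8.59 degrees, less where a joint would pass 70% of its speed; a pose out of reach is approached as far as the arm can. A call with a gripper value outside its range is refused whole. The fingers move at their own pace and stop on an object; FORCE is the grip in N (left out, the last holds). Time passes only in rows, so rows that do not move let the fingers close. It gives the time, the measured TCP pose, the force and the opening at its end, in the units of the state.
- r.sense(): the state, without advancing time (a new reading comes with each control period).
- optics.snapshot(name): name is "scene" or "side" or "wrist"; returns (picture, depth): 420x560x3 uint8, blue, green, red; 420x560 float32, mm along the optical axis (not along the pixel's ray), 0 where there is no reading.
- optics.camera_params(name): a dict with "camera_matrix" (3x3 intrinsics, pixels), "eye" and "orientation" of the camera in the world. Camera axes: x right, y down, z forward; pixel columns grow to the right and rows downward; lengths in mm; the calibration is good to about 2 mm. A picture is of the moment at which its call begins: read the wrist's pose just before it. camera_params takes no time and is no camera call; for the wrist camera it gives the pose at the moment of the call.
- hand_in(): hands the job in, once; it reports no verdict.
Trained networks look in the newest picture that a camera, given by its name, has taken for a name from the list of things; names that differ only in an ending like _2 or _b are one class to them, and where a whole thing is asked for, a point or a joint stands for the part that bears it (a point fixed in the world has none). Each returns a list of dicts, best first, with "score" (0 to 1); they miss things now and then, are a little off and sometimes report something else, mostly with a low value. They report only what shows in the picture. A call takes as long as a camera call.
- optics.search_frame(camera, query): "at" ([x, y, z] in mm, in world coordinates, good to about 4 mm: the middle of the surface that is visible of it).
The state is a dict: "time": time; "joint_pos": joint angles; "qd": joint speeds; "joint_efforts": joint torques, N m; "tool_pos": TCP position; "tcp_rot": TCP orientation; "ft_force": force on the tool from outside, world axes, zero at the start; "wrist_torque": the same for the moment, N m; "finger_gap": finger opening in mm.
Only numpy, scipy, OpenCV 4.12 (cv2) and the standard library are available. Lean on these libraries where they do the work, as an engineer would, in place of code of your own. Each camera call takes 0.05 s, during which the arm holds its last target. There are 200 camera calls.

### The job

Load the can crusher for a second pressing: one after another, set the squashed gold can in the middle of its round bed, the blue can on the gold one, the red can on the blue one, and last the loose press plate on top with its knob up. Each piece must lie flat and centred on the one below, and the finished stack must stand by itself, let go and at rest. Do not knock over or shove away the green glass bottle or the white vase.

Things in the scene. Friction and masses are not known exactly. Their poses are not given: they have to be found in the camera images.
- gold_center (a point): squashed gold-yellow drink can, the widest: a flat round puck 66 mm in diameter and 30 mm high with a silver end on top, standing flat on the table; the point is its centre, 15 mm above its underside; z is its axis, up. About 18 g
- blue_center (a point): squashed blue drink can: a puck 58 mm in diameter and 30 mm high, silver end on top; the point is its centre, 15 mm above its underside; z up. About 18 g
- red_center (a point): squashed red drink can: a puck 52 mm in diameter and 30 mm high, silver end on top; the point is its centre, 15 mm above its underside; z up. About 18 g
- plate_knob (a point): loose press plate: chrome disc 64 mm in diameter and 8 mm thick, with a black round knob on top, on its axis (26 mm in diameter, from 16 to 48 mm above the underside, on a 14 mm neck); the point is the middle of the knob, 32 mm above the underside; z up. About 130 g
- bed (a point): middle of the top of the crusher's round bed: a flat chrome disc 90 mm in diameter with a black dot, 30 mm above the table; the crusher is fixed, its chrome base is 120 mm wide, 14 mm high and reaches from 75 mm before this point to 175 mm behind it (along this point's x axis); two chrome columns stand 145 mm behind it (along +x), 42 mm to either side, with a folded-back lever on them, up to 240 mm above the table; z up, x towards the columns
- bottle: green glass bottle standing upright, 72 mm in diameter, 220 mm tall, loose, not to be disturbed; origin at the centre of its underside, z up
- vase: empty white ceramic vase standing upright, 92 mm at its widest, 170 mm tall, loose, not to be disturbed; origin at the centre of its underside, z up
- crate: grey plastic slatted crate, 240 mm (x) by 150 mm (y), 75 mm high, empty, fixed, not needed; origin at the centre of its underside, z up
- jar: small amber jar with a wooden lid, 54 mm in diameter, 52 mm high, loose, standing among the cans, not needed; origin at the centre of its underside, z up
- dish: small blue ceramic bowl, 72 mm across, 22 mm high, loose, standing among the cans, not needed; origin at the centre of its underside, z up

How it is judged (in metres and radians):
On the way, in this order (a step that is already met when the one before it is completed fails the run):
1. the gold can stands on the bed of the crusher, let go (horizontal distance between gold_center and bed below 0.012 m and z of gold_center in the frame of bed between 0.01 and 0.02 m and angle between gold_center's own z axis and vertical below 0.12 rad and contact force between the fingers and gold below 0.2 N and linear speed of gold below 0.03 m/s), for 0.2 s.
2. the blue can stands on the gold one, let go (horizontal distance between gold_center and bed below 0.012 m and z of gold_center in the frame of bed between 0.01 and 0.02 m and angle between each of gold_center, blue_center's own z axis and vertical below 0.12 rad and horizontal distance between blue_center and gold_center below 0.012 m and z of blue_center in the frame of bed between 0.04 and 0.05 m and contact force between the fingers and blue below 0.2 N and linear speed of blue below 0.03 m/s), for 0.2 s.
3. the red can stands on the blue one, let go (horizontal distance between gold_center and bed below 0.012 m and z of gold_center in the frame of bed between 0.01 and 0.02 m and angle between each of gold_center, blue_center, red_center's own z axis and vertical below 0.12 rad and horizontal distance between blue_center and gold_center below 0.012 m and z of blue_center in the frame of bed between 0.04 and 0.05 m and horizontal distance between red_center and blue_center below 0.012 m and z of red_center in the frame of bed between 0.07 and 0.08 m and contact force between the fingers and red below 0.2 N and linear speed of red below 0.03 m/s), for 0.2 s.
4. the press plate lies on the red can, let go (horizontal distance between gold_center and bed below 0.012 m and z of gold_center in the frame of bed between 0.01 and 0.02 m and angle between each of gold_center, blue_center, red_center, plate_knob's own z axis and vertical below 0.12 rad and horizontal distance between blue_center and gold_center below 0.012 m and z of blue_center in the frame of bed between 0.04 and 0.05 m and horizontal distance between red_center and blue_center below 0.012 m and z of red_center in the frame of bed between 0.07 and 0.08 m and horizontal distance between plate_knob and red_center below 0.012 m and z of plate_knob in the frame of bed between 0.117 and 0.127 m and contact force between the fingers and plate below 0.2 N and linear speed of plate below 0.03 m/s), for 0.2 s.
At the end, for the whole second after the job is handed in: From the bottom up: bed, gold can, blue can, red can, press plate with knob up; each centre within 12 mm (horizontally) of the one below, each within 5 mm of its stacked height above the bed, none tilted more than 0.12 rad, all released and at rest (horizontal distance between gold_center and bed below 0.012 m and z of gold_center in the frame of bed between 0.01 and 0.02 m and angle between each of gold_center, blue_center, red_center, plate_knob's own z axis and vertical below 0.12 rad and horizontal distance between blue_center and gold_center below 0.012 m and z of blue_center in the frame of bed between 0.04 and 0.05 m and horizontal distance between red_center and blue_center below 0.012 m and z of red_center in the frame of bed between 0.07 and 0.08 m and horizontal distance between plate_knob and red_center below 0.012 m and z of plate_knob in the frame of bed between 0.117 and 0.127 m and linear speed of each of gold, blue, red, plate below 0.02 m/s); the robot touches nothing.
It fails at once if the green bottle is knocked over (tilted over 0.35 rad) or moved more than 40 mm (angle between bottle's own z axis and vertical above 0.35 rad or distance of bottle from where it was at the start of the episode above 0.04 m).
It fails at once if the white vase is knocked over (tilted over 0.35 rad) or moved more than 40 mm (angle between vase's own z axis and vertical above 0.35 rad or distance of vase from where it was at the start of the episode above 0.04 m).
It also fails if it takes over 125 s, if anything falls off the work surface, if the arm or the gripper's body presses on something with over 40 N, if the wrist force passes 120 N, or if a joint passes its speed limit or range.

## Working session

There is one attempt and no reset: what is moved stays moved. The work goes in short steps, Python scripts to look and compute and a shell command to move; the robot and the scene stay as the last step left them, time stands still between calls to the robot, and variables do not carry over. Pictures are saved under pics/ and viewed, about 12 in all and at most 16, crops included, and the job is handed in when it is done.

```bash
mkdir -p pics; ls; cat > h.py <<'E'
import numpy as np, cv2
from scipy.spatial.transform import Rotation as R
from bench import r, optics, hand_in
def cam(n):
    p=optics.camera_params(n); K=np.array(p["camera_matrix"]); o=np.array(p["orientation"],float)
    M=o if o.shape==(3,3) else R.from_euler('xyz',o,degrees=True).as_matrix()
    return K,np.array(p["eye"],float),M
def cloud(n):
    K,e,M=cam(n); im,d=optics.snapshot(n)
    v,u=np.mgrid[:d.shape[0],:d.shape[1]]
    P=np.stack([(u-K[0,2])/K[0,0]*d,(v-K[1,2])/K[1,1]*d,d],-1)@M.T+e
    P[d==0]=np.nan
    return im,P
def pix(n,X):
    K,e,M=cam(n); c=(np.array(X)-e)@M; q=K@c; return (q[:2]/q[2]).round(0)
E
python3 - <<'E'
from h import *
print(r.sense())
for n in("scene","side"):
    print(n,optics.camera_params(n))
    im,P=cloud(n); cv2.imwrite(f"pics/{n}0.png",im)
    for q in("gold_center","blue_center","red_center","plate_knob","bed","bottle","vase","crate","jar","dish"):
        print(q,[(np.round(x["at"]).tolist(),round(x["score"],2),pix(n,x["at"]).tolist()) for x in optics.search_frame(n,q)[:2]])
E
```

```text
pics
{'time': 0.0, 'joint_pos': array([-6.96356031e+01,  7.51307761e+00,  8.53307895e+01,  2.21980642e-04,
        8.72598500e+01, -4.89514535e+00]), 'qd': array([-0.00215583, -0.04406213, -0.05824988,  0.00815933,  0.02571985,
        0.01912728]), 'joint_efforts': array([-8.33930935e-04, -5.69396925e+01, -5.00557995e+01, -4.01201760e-04,
        1.45875185e-02,  2.65619974e-06]), 'tool_pos': array([ 255.84238648, -542.11516591,  230.25110798]), 'tcp_rot': array([-1.79990929e+02,  1.03319894e-01, -6.47404604e+01]), 'ft_force': array([ 0.20052005,  0.06989551, -0.4447233 ]), 'wrist_torque': array([-0.02098287,  0.08130825,  0.03094035]), 'finger_gap': 85.40748689845925}
scene {'camera_matrix': array([[509.17869151,   0.        , 278.309774  ],
       [  0.        , 509.17869151, 209.78041508],
       [  0.        ,   0.        ,   1.        ]]), 'eye': array([1142.31074532, -551.85156286,  895.35283077]), 'orientation': array([-138.59170555,    0.41380607,   43.37694663])}
gold_center [([436.0, -4.0, 25.0], 0.89, [224.0, 175.0]), ([602.0, -0.0, 26.0], 0.47, [275.0, 208.0])]
blue_cent
[... 822 characters left out ...]
3.0], 0.64, [222.0, 234.0])]
blue_center [([591.0, -12.0, 29.0], 0.9, [294.0, 225.0])]
red_center [([424.0, -131.0, 30.0], 0.79, [218.0, 267.0])]
plate_knob [([444.0, 120.0, 8.0], 0.86, [229.0, 204.0])]
bed [([646.0, 342.0, 16.0], 0.65, [301.0, 151.0]), ([769.0, 54.0, 103.0], 0.2, [368.0, 176.0])]
bottle [([781.0, -129.0, 112.0], 0.77, [394.0, 220.0]), ([576.0, 99.0, 37.0], 0.62, [283.0, 195.0])]
vase [([769.0, 56.0, 102.0], 0.7, [368.0, 176.0])]
crate [([551.0, -293.0, 27.0], 0.7, [288.0, 322.0]), ([427.0, -12.0, 24.0], 0.42, [221.0, 233.0])]
jar [([576.0, 95.0, 36.0], 0.81, [283.0, 196.0])]
dish [([575.0, -125.0, 18.0], 0.88, [292.0, 263.0]), ([779.0, -128.0, 112.0], 0.61, [393.0, 220.0])]
```

```bash
python3 -c "
import cv2,numpy as np
a=cv2.imread('pics/scene0.png');b=cv2.imread('pics/side0.png');cv2.imwrite('pics/both0.png',cv2.resize(np.vstack([a,b]),None,fx=.71,fy=.71))"
```

```text
(no output)
```

View pics/scene0.png

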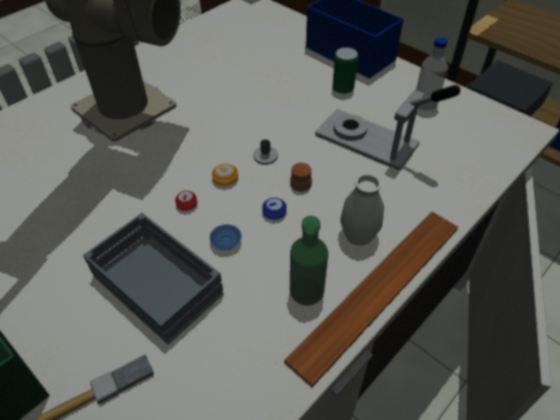

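The scene view shows red (186,200), gold (225,174), blue (274,208), the plate (265,153), the bed (350,125) with columns at about (400,130), the jar (301,176), dish (226,238), vase (362,215) and bottle (309,265). Next I'll fit positions from both depth clouds.

```bash
cat >> h.py <<'E'
def top(P,c,z0,z1,rad):
    Q=P.reshape(-1,3); Q=Q[~np.isnan(Q[:,0])]
    Q=Q[(np.hypot(*(Q[:,:2]-c[:2]).T)<rad)&(Q[:,2]>z0)&(Q[:,2]<z1)]
    if len(Q)<8: return None
    (x,y),rr=cv2.minEnclosingCircle(Q[:,:2].astype(np.float32))
    return [round(float(t),1) for t in (x,y,rr,*np.median(Q,0),np.percentile(Q[:,2],10),np.percentile(Q[:,2],90),len(Q))]
E
python3 - <<'E'
from h import *
E0=dict(gold=(436,-4,22,40,50),blue=(600,-7,22,40,50),red=(430,-124,22,40,50),disc=(450,124,3,14,50),knob=(450,124,30,60,50),jar=(580,97,40,65,60),bottle=(790,-125,60,120,70),vase=(780,60,60,120,80),bed=(590,330,22,40,75),base=(640,330,8,20,170),cols=(720,340,60,200,90),table=(520,20,-10,10,40))
for n in("scene","side"):
    im,P=cloud(n)
    for k,(x,y,a,b,rad) in E0.items(): print(n,k,top(P,np.array([x,y]),a,b,rad))
    np.save(f"{n}.npy",P)
E
```

```text
scene gold [430.9, 2.6, 32.2, 433.2, -0.4, 29.8, 23.7, 32.6, 347.0]
scene blue [595.4, 3.9, 28.0, 598.5, 1.4, 29.5, 24.1, 32.3, 329.0]
scene red [427.3, -119.1, 25.1, 431.5, -121.2, 29.8, 23.7, 33.0, 259.0]
scene disc [449.7, 123.4, 49.7, 451.2, 121.6, 7.8, 4.1, 10.7, 314.0]
scene knob [444.3, 128.7, 14.7, 447.9, 126.4, 45.7, 33.1, 49.7, 107.0]
scene jar [579.4, 115.0, 25.9, 581.0, 112.0, 51.6, 44.8, 54.2, 294.0]
scene bottle [793.9, -107.7, 35.5, 812.3, -131.9, 91.5, 66.9, 114.3, 647.0]
scene vase [781.3, 79.6, 44.5, 799.0, 53.5, 94.4, 66.4, 115.1, 997.0]
scene bed [548.6, 347.7, 45.9, 554.8, 342.3, 30.1, 27.2, 32.9, 537.0]
scene base [628.2, 337.2, 157.1, 624.0, 343.0, 14.2, 11.3, 16.7, 2044.0]
scene cols [697.8, 369.5, 55.9, 696.2, 360.0, 158.9, 79.8, 176.7, 822.0]
scene table [520.0, 20.0, 39.9, 519.0, 18.8, 0.2, -1.9, 2.5, 597.0]
side gold [426.7, -2.4, 32.4, 428.3, -8.0, 29.4, 23.6, 32.1, 381.0]
side blue [592.3, -0.7, 27.1, 592.1, -5.4, 29.6, 24.1, 32.0, 284.0]
side red [424.7, -123.4, 25.0, 425.4, -128.1, 29.6, 23.7, 32.0, 308.0]
side disc [450.3, 119.1, 45.0, 442.4, 117.9, 7.7, 4.7, 10.0, 283.0]
side knob [442.3, 125.3, 16.3, 442.5, 118.6, 44.8, 33.4, 48.9, 111.0]
side jar [574.0, 111.1, 26.4, 575.6, 105.0, 51.3, 43.8, 53.4, 247.0]
side bottle [787.7, -111.4, 35.6, 778.1, -136.8, 91.1, 66.6, 114.0, 832.0]
side vase [776.5, 78.4, 44.7, 767.9, 49.1, 92.3, 66.7, 114.3, 934.0]
side bed [548.2, 346.1, 49.5, 551.0, 335.6, 29.8, 26.6, 32.1, 382.0]
side base [594.0, 344.6, 133.6, 614.4, 332.1, 13.8, 11.2, 16.1, 1402.0]
side cols [703.6, 366.0, 59.2, 689.3, 364.5, 151.6, 76.8, 180.4, 699.0]
side table [519.9, 20.1, 39.9, 520.1, 19.5, -0.0, -1.7, 1.8, 572.0]
```

View pics/side0.png

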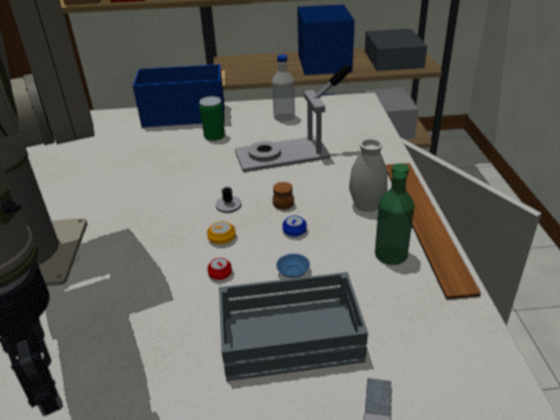

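The side view agrees: plate (228,203), gold (221,233), blue (294,226), red (219,268), bed (264,150). The two cameras differ by about 4 mm, so I'll refine with the wrist camera. The present yaw suits every grasp, so no turns are needed. I'll move above the cans.

```bash
cat >> h.py <<'E'
def go(x,y,z):
    s=r.sense(); M=R.from_euler('xyz',s["tcp_rot"],degrees=True).as_matrix()
    d=np.array([x,y,z])-s["tool_pos"]
    return (M.T@d).round(1), s["tool_pos"].round(1), round(s["time"],1)
E
python3 -c "
from h import *
print(go(500,20,380))"
```

```text
(array([-404.8, -460.7, -148.7]), array([ 256. , -542.6,  231.3]), 1.2)
```

```bash
python3 -m pendant '[[1,-27,-31,-20,0],[1,-27,-31,-20,0],[1,-27,-31,-20,0],[1,-27,-31,-20,0],[1,-27,-31,-20,0],[1,-27,-31,-20,0],[1,-27,-31,-20,0],[1,-27,-31,-9,0],[1,-27,-31,0,0],[1,-27,-31,0,0]]'; python3 -m pendant '[[1,-27,-31,0,0],[1,-27,-31,0,0],[1,-27,-31,0,0],[1,-27,-31,0,0],[1,-27,-27,0,0],[1,0,0,0,0],[1,0,0,0,0],[1,0,0,0,0]]'
python3 - <<'E'
from h import *
print(go(500,20,380), optics.camera_params("wrist"))
im,P=cloud("wrist"); cv2.imwrite("pics/w1.png",im)
E0=dict(gold=(430,0,24,40,50),blue=(594,1,24,40,50),red=(426,-121,24,40,45),knob=(444,127,30,60,45),disc=(444,127,3,14,45),jar=(577,113,40,65,50),bed=(548,347,22,40,75),table=(500,60,-10,10,30))
for k,(x,y,a,b,rad) in E0.items(): print(k,top(P,np.array([x,y]),a,b,rad))
for q in("gold_center","blue_center","red_center","plate_knob","jar"):
    print(q,[(np.round(x["at"]).tolist(),round(x["score"],2)) for x in optics.search_frame("wrist",q)[:2]])
E
```

```text
time: 2.2
tool_pos: [421.7, -164.7, 381.1]
tcp_rot: [-179.9, -0.1, -64.8]
ft_force: [1.1, 0.1, -0.3]
finger_gap: 85.6
time: 3.0
tool_pos: [500.0, 19.8, 380.4]
tcp_rot: [180.0, -0.0, -64.8]
ft_force: [0.1, -0.7, -0.3]
finger_gap: 85.4
(array([-0.2, -0.1,  0.4]), array([500. ,  19.8, 380.4]), 3.0) {'camera_matrix': array([[376.66851569,   0.        , 282.19445735],
       [  0.        , 376.66851569, 217.51351252],
       [  0.        ,   0.        ,   1.        ]]), 'eye': array([568.73783735,  51.2483198 , 523.74041126]), 'orientation': array([ 1.62817679e+02,  4.16944499e-03, -6.47868105e+01])}
gold [428.2, 2.4, 31.2, 429.3, 2.4, 30.7, 25.6, 32.2, 1336.0]
blue [592.5, 4.6, 27.4, 593.1, 5.2, 30.7, 25.7, 32.3, 1342.0]
red [425.6, -119.2, 23.9, 427.2, -117.3, 30.6, 26.0, 32.2, 740.0]
knob [442.6, 128.2, 12.8, 444.4, 127.3, 48.3, 38.9, 49.5, 373.0]
disc [443.5, 125.7, 42.7, 448.7, 124.7, 8.7, 7.4, 9.9, 1303.0]
jar [576.3, 114.6, 24.0, 576.6, 114.4, 52.8, 51.5, 53.9, 1416.0]
bed [544.2, 348.2, 45.5, 531.5, 338.2, 31.0, 29.4, 32.3, 3299.0]
table [500.0, 60.0, 30.0, 500.5, 60.2, 0.8, -0.4, 2.0, 1517.0]
gold_center [([428.0, 3.0, 28.0], 0.55), ([448.0, 129.0, 7.0], 0.25)]
blue_center [([591.0, 5.0, 34.0], 0.94)]
red_center [([431.0, -118.0, 33.0], 0.94)]
plate_knob [([451.0, 128.0, 3.0], 0.79)]
jar [([572.0, 112.0, 53.0], 0.82)]
```

View pics/w1.png

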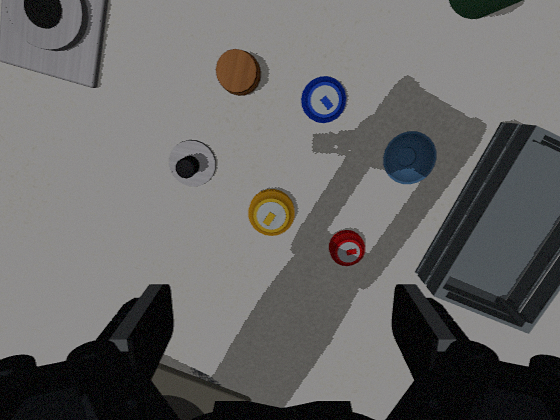

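The wrist view shows plate (192,162), gold (271,212), blue (325,99), red (347,247) and the bed at top left (42,10). Heights (30.7, 48.3, 31 mm) match the text. Going to gold.

```bash
python3 -c "
from h import *
print(go(428.5,1.5,-3))"
```

```text
(array([-14.1,  72.6, 383.4]), array([500.1,  19.6, 380.4]), 3.3)
```

```bash
python3 -m pendant '[[1,-7,36,30,0],[1,-7,36,30,0],[1,0,0,50,0],[1,0,0,50,0],[1,0,0,50,0],[1,0,0,50,0],[1,0,0,40,0],[1,0,0,30,0],[1,0,0,0,0],[1,0,0,0,0]]' 25
python3 -c "
from h import *
print(go(428.5,1.5,-3))
im,P=cloud('wrist'); cv2.imwrite('pics/w2.png',im)
print(top(P,np.array([428.5,1.5]),26,40,40))"
```

```text
time: 4.3
tool_pos: [429.0, 2.1, 50.8]
tcp_rot: [180.0, 0.0, -64.8]
ft_force: [0.4, 0.0, 1.3]
finger_gap: 85.6
(array([ 0.4,  0.6, 53.8]), array([429. ,   2.1,  50.8]), 4.3)
[427.7, 1.5, 28.1, 430.1, 3.0, 31.0, 28.6, 32.1, 9035.0]
```

Centred. Descend, grip and lift.

```bash
python3 -m pendant '[[1,0,0,25,0],[1,0,0,20,0],[1,0,0,9,0],[1,0,0,0,0],[0.6,0,0,0,0],[0.6,0,0,0,0],[0.6,0,0,0,0],[0.6,0,0,0,0],[0.6,0,0,0,0]]' 25
python3 -c "
from h import *
print(r.sense())"
```

```text
time: 5.25
tool_pos: [430.7, 2.1, -1.9]
tcp_rot: [-179.9, -0.1, -64.7]
ft_force: [-1.0, 0.4, 7.9]
finger_gap: 64.8
{'time': 5.25, 'joint_pos': array([-6.54783179e+00, -4.16416353e+00,  1.23304249e+02, -4.26857143e-03,
        6.06878549e+01,  5.81936774e+01]), 'qd': array([-0.04885371,  0.01348005,  0.00770094,  0.00759384,  0.08009723,
        0.02001757]), 'joint_efforts': array([-3.25080624e-02, -3.51091325e+01, -3.93265235e+01,  8.67961580e-02,
       -5.39526120e-01, -1.33324700e-02]), 'tool_pos': array([430.70092146,   2.07588399,  -1.85237761]), 'tcp_rot': array([-1.79855743e+02, -9.38520826e-02, -6.47395432e+01]), 'ft_force': array([-0.9977313 ,  0.35058816,  7.91932546]), 'wrist_torque': array([ 0.00500686,  0.17708719, -0.02356217]), 'finger_gap': 64.83948121925373}
```

```bash
python3 -m pendant '[[0.6,0,0,-15,0],[0.6,0,0,-35,0],[0.6,0,0,-50,0],[0.6,0,0,-50,0],[0.6,0,0,0,0],[0.6,0,0,0,0]]' 
python3 -c "
from h import *
print(r.sense()['finger_gap'],go(460,250,148))"
```

```text
time: 5.85
tool_pos: [430.8, 2.1, 149.0]
tcp_rot: [-179.7, -0.2, -64.7]
ft_force: [-0.2, -0.3, -0.8]
finger_gap: 65.4
65.36679328126229 (array([-211.7, -132.2,    1. ]), array([430.8,   2.1, 149. ]), 5.8)
```

```bash
python3 -m pendant '[[0.6,-35,-22,0,0],[0.6,-35,-22,0,0],[0.6,-35,-22,0,0],[0.6,-35,-22,0,0],[0.6,-35,-22,0,0],[0.6,-35,-22,0,0],[0.6,0,0,0,0],[0.6,0,0,0,0],[0.6,0,0,0,0]]' 
python3 - <<'E'
from h import *
im,P=cloud("wrist"); cv2.imwrite("pics/w3.png",im); np.save("w3.npy",P)
print(top(P,np.array([547,348]),26,40,60),top(P,np.array([547,348]),26,40,60))
print([(np.round(x["at"]).tolist(),round(x["score"],2)) for x in optics.search_frame("wrist","bed")[:2]])
print(go(547,348,100))
E
```

```text
time: 6.75
tool_pos: [458.1, 247.5, 145.1]
tcp_rot: [179.9, -0.0, -64.8]
ft_force: [-0.1, 0.9, 0.1]
finger_gap: 65.4
[543.9, 348.6, 45.0, 533.9, 342.1, 31.0, 30.0, 32.0, 12011.0] [543.9, 348.6, 45.0, 533.9, 342.1, 31.0, 30.0, 32.0, 12011.0]
[([516.0, 339.0, 12.0], 0.56)]
(array([ -53.5, -122.9,   45.6]), array([458.6, 247.3, 145.8]), 6.8)
```

View pics/w3.png

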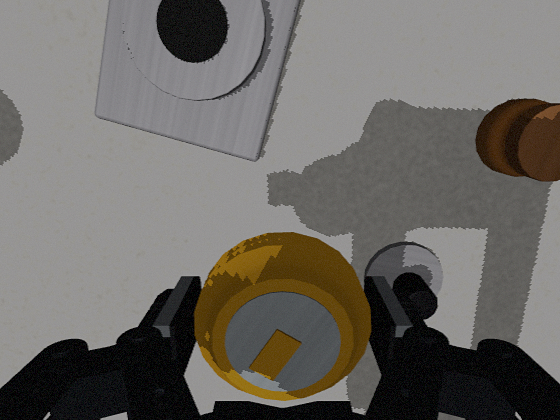

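```bash
python3 - <<'E'
from h import *
im=cv2.imread("pics/w3.png"); P=np.load("w3.npy")
dark=(im.max(-1)<50)&(np.hypot(P[...,0]-546,P[...,1]-348)<35)
Q=P[dark]; c,rr=cv2.minEnclosingCircle(Q[:,:2].astype(np.float32)); print("dot",c,rr,Q.mean(0),len(Q))
v,u=np.mgrid[:420,:560]
m=(np.hypot(u-285,v-330)<110)&(P[...,2]>155)&(P[...,2]<190)
hsv=cv2.cvtColor(im,cv2.COLOR_BGR2HSV); m&=(u>195)&(u<370)&(v<400)
Q=P[m]; print("zs",np.percentile(Q[:,2],[5,25,50,75,95])); g=Q[Q[:,2]>np.percentile(Q[:,2],50)-2.5]
print(cv2.minEnclosingCircle(g[:,:2].astype(np.float32)),np.median(g,0))
sil=m&(hsv[...,1]<70); Q=P[sil]; print("silver",cv2.minEnclosingCircle(Q[:,:2].astype(np.float32)),len(Q))
E
```

```text
dot (543.9125366210938, 348.6501770019531) 21.980602264404297 [541.74676521 347.68911572  31.4514729 ] 3699
zs [162.00508407 171.51424983 177.39163425 178.19705321 179.05789666]
((456.002685546875, 245.79458618164062), 26.505361557006836) [458.39084659 246.76669148 177.97032645]
silver ((458.2419128417969, 246.60647583007812), 35.28957748413086) 7678
```

```bash
python3 -c "
from h import *
print(go(546.2,350.2,60))"
```

```text
(array([ -55.9, -123.2,   85.6]), array([458.6, 247.3, 145.8]), 6.8)
```

```bash
python3 -m pendant '[[0.6,-14,-31,0,0],[0.6,-14,-31,0,0],[0.6,-14,-31,10,0],[0.6,-14,-30,15,0],[0.6,0,0,30,0],[0.6,0,0,30,0],[0.6,0,0,0,0],[0.6,0,0,0,0],[0.6,0,0,0,0]]' 
python3 -c "
from h import *
print(go(546.2,350.2,29))"
```

```text
time: 7.75
tool_pos: [547.6, 351.7, 63.8]
tcp_rot: [-179.8, 0.0, -64.8]
ft_force: [-0.1, 0.6, -0.9]
finger_gap: 65.3
(array([ 0.8,  2. , 34.8]), array([547.6, 351.7,  63.8]), 7.8)
```

```bash
python3 -m pendant '[[0.6,1,2,15,0],[0.6,0,0,12,0],[0.6,0,0,5,0],[0.6,0,0,1.5,0],[0.6,0,0,0,0],[0.6,0,0,0,0]]' 
python3 -c "
from h import *
print(go(546.2,350.2,29))"
```

```text
time: 8.35
tool_pos: [544.6, 349.9, 27.4]
tcp_rot: [180.0, -0.0, -64.7]
ft_force: [0.0, -0.2, 0.3]
finger_gap: 65.2
(array([ 0.4, -1.6, -1.6]), array([544.6, 349.9,  27.4]), 8.3)
```

```bash
python3 -m pendant '[[0.6,0,-1.5,0.5,0],[0.6,0,0,0.5,0],[0.6,0,0,0,0],[0.6,0,0,0,0]]'; python3 -c "
from h import *
for i in range(3): optics.snapshot('wrist'); s=r.sense(); print(s['tool_pos'],s['ft_force'])"
```

```text
time: 8.75
tool_pos: [546.5, 350.8, 27.3]
tcp_rot: [-180.0, 0.0, -64.7]
ft_force: [-1.1, -0.9, 5.6]
finger_gap: 65.1
[546.5433066  350.77878162  27.34983869] [-0.69684924 -0.1633894   6.08362435]
[546.56846497 350.7814413   27.34219184] [-0.21258014 -0.8239668   4.78107385]
[546.54485166 350.76805913  27.32782585] [-0.97351714 -0.56648513  4.87488129]
```

Contact at 5 N, so it's seated. Release, rise and check.

```bash
python3 -m pendant '[[0.85,0,0,-0.5,0],[0.9,0,0,0,0],[1,0,0,0,0],[1,0,0,0,0],[1,0,0,0,0],[1,0,0,-15,0],[1,0,0,-30,0],[1,0,0,-50,0],[1,0,0,0,0],[1,0,0,0,0]]'; python3 -m pendant '[[1,0,40,-20,0],[1,0,40,-20,0],[1,0,0,0,0],[1,0,0,0,0]]'; python3 - <<'E'
from h import *
im,P=cloud("wrist"); cv2.imwrite("pics/w4.png",im)
print("gold top",top(P,np.array([545,349]),57,70,50),"bed",top(P,np.array([545,349]),27,34,50))
print(go(594,3,100))
E
```

```text
time: 9.9
tool_pos: [548.1, 351.6, 126.4]
tcp_rot: [-179.6, 0.0, -64.7]
ft_force: [-0.5, 0.0, -0.8]
finger_gap: 85.2
time: 10.3
tool_pos: [473.3, 316.2, 162.5]
tcp_rot: [-180.0, 0.0, -64.7]
ft_force: [0.1, 0.3, -0.7]
finger_gap: 85.3
gold top [544.0, 348.5, 27.6, 544.4, 348.8, 61.1, 59.3, 62.2, 5907.0] bed [544.0, 348.7, 45.0, 549.8, 351.5, 30.8, 29.9, 31.7, 5203.0]
(array([334.7,  25. ,  62.1]), array([473.8, 316.4, 162.1]), 10.3)
```

View pics/w4.png

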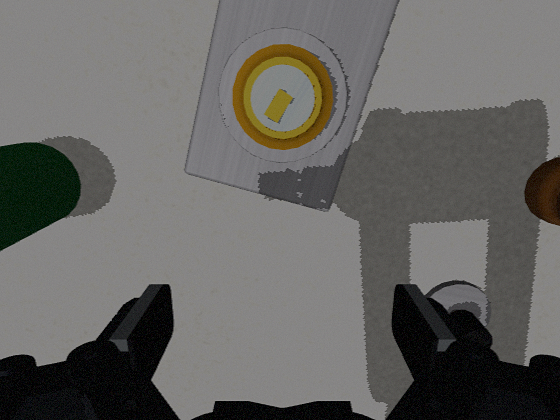

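The view shows gold at (285,98), concentric with the bed, and the fit puts it within 0.3 mm. Now blue.

```bash
python3 -m pendant '[[1,42,3,0,0],[1,42,3,0,0],[1,42,3,0,0],[1,42,3,0,0],[1,42,3,0,0],[1,42,3,0,0],[1,42,3,10,0],[1,39,4,20,0],[1,0,0,40,0],[1,0,0,0,0]]'; python3 -m pendant '[[1,0,0,42,0],[1,0,0,0,0],[1,0,0,0,0],[1,0,0,0,0]]';python3 - <<'E'
from h import *
im,P=cloud("wrist")
print("blue top",top(P,np.array([592.5,4]),27,38,45))
print(go(592.5,4,2))
E
```

```text
time: 11.35
tool_pos: [589.4, 3.4, 85.0]
tcp_rot: [179.4, 0.3, -64.9]
ft_force: [-1.2, 0.2, -1.0]
finger_gap: 85.4
time: 11.75
tool_pos: [594.9, 5.0, 52.7]
tcp_rot: [-179.9, -0.1, -64.7]
ft_force: [0.7, -0.6, 0.0]
finger_gap: 85.0
blue top [593.2, 4.4, 24.0, 595.2, 5.5, 31.1, 29.4, 32.1, 6554.0]
(array([-0.4,  2.9, 50.9]), array([595.1,   4.9,  52.9]), 11.8)
```

```bash
python3 -m pendant '[[1,0,2,25,0],[1,0,0,20,0],[1,0,0,6,0],[1,0,0,0,0],[0.5,0,0,0,0],[0.5,0,0,0,0],[0.5,0,0,0,0],[0.5,0,0,0,0],[0.5,0,0,0,0],[0.5,0,0,0,0]]' 25; python3 -m pendant '[[0.5,0,0,-15,0],[0.5,0,0,-35,0],[0.5,0,0,-50,0],[0.5,0,0,-50,0],[0.5,0,0,0,0],[0.5,0,0,0,0]]'
python3 -c "
from h import *
print(go(460,262,150))"
```

```text
time: 12.8
tool_pos: [593.0, 3.6, 1.3]
tcp_rot: [-179.8, -0.1, -64.7]
ft_force: [-1.1, -0.4, 7.0]
finger_gap: 57.1
time: 13.4
tool_pos: [593.2, 3.6, 152.9]
tcp_rot: [-179.7, -0.2, -64.7]
ft_force: [0.0, -0.2, -0.8]
finger_gap: 57.3
(array([-290.6,   10.2,    2. ]), array([593.2,   3.6, 152.9]), 13.4)
```

```bash
python3 -m pendant '[[0.5,-42,1.5,0,0],[0.5,-42,1.5,0,0],[0.5,-42,1.5,0,0],[0.5,-42,1.5,0,0],[0.5,-42,1.5,0,0],[0.5,-42,1.5,0,0],[0.5,-38,1,0,0],[0.5,0,0,0,0],[0.5,0,0,0,0],[0.5,0,0,0,0]]' 
cat >> h.py <<'E'
def held(P,z,zt,xy,lo,hi):
    # held can: top fit; target fit; TCP shift needed
    s=r.sense()["tool_pos"]; a=top(P,s-[1.5,1,0],z-2.5,z+5,36); b=top(P,np.array(xy),lo,hi,50)
    print("tcp",s.round(1),"held",a,"target",b)
    t=np.array(b[:2])-a[:2]; print(go(*(s[:2]+t),zt))
E
python3 - <<'E'
from h import *
im,P=cloud("wrist"); cv2.imwrite("pics/w5.png",im); np.save("w5.npy",P)
z=r.sense()["tool_pos"][2]
held(P,z+30,66,(544,348.5),56,70)
E
```

```text
time: 14.4
tool_pos: [458.5, 260.8, 148.4]
tcp_rot: [179.9, -0.0, -64.8]
ft_force: [0.0, 0.5, -0.4]
finger_gap: 57.4
tcp [458.8 260.6 148.6] held [464.7, 263.1, 34.0, 461.1, 261.1, 178.3, 177.3, 179.5, 11949.0] target [543.7, 347.8, 28.6, 540.2, 344.9, 61.2, 58.8, 62.3, 6596.0]
(array([ -43. , -107.6,   82.5]), array([458.8, 260.6, 148.6]), 14.4)
```

View pics/w5.png

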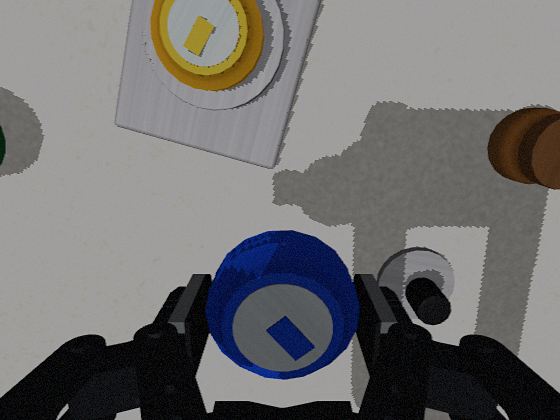

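```bash
python3 - <<'E'
from h import *
P=np.load("w5.npy"); s=r.sense()["tool_pos"]
for a,b in((215,350),(225,340)):
    Q=P[225:388,a:b].reshape(-1,3); Q=Q[(Q[:,2]>175.5)&(Q[:,2]<184)]
    c=np.array(cv2.minEnclosingCircle(Q[:,:2].astype(np.float32))[0]); print(c,np.median(Q,0), "rel",(c-s[:2]).round(1))
    print(go(*(s[:2]+np.array([544,348.5])-c),66))
E
```

```text
[459.84539795 260.69137573] [461.42775585 261.2227414  178.25848365] rel [1.1 0.1]
(array([ -43.7, -113.6,   82.5]), array([458.8, 260.6, 148.6]), 14.4)
[459.84539795 260.69137573] [461.35453237 261.28496517 178.28424248] rel [1.1 0.1]
(array([ -43.7, -113.6,   82.5]), array([458.8, 260.6, 148.6]), 14.4)
```

```bash
python3 -m pendant '[[0.5,-11,-28,0,0],[0.5,-11,-28,0,0],[0.5,-11,-28,0,0],[0.5,-10.5,-29,10,0],[0.5,0,0,30,0],[0.5,0,0,30,0],[0.5,0,0,8,0],[0.5,0,0,0,0],[0.5,0,0,0,0],[0.5,0,0,0,0]]' 
python3 -c "
from h import *
print(go(543.5,348.2,62))"
```

```text
time: 15.45
tool_pos: [543.8, 349.7, 73.8]
tcp_rot: [-179.8, 0.0, -64.8]
ft_force: [-0.3, 0.3, -0.1]
finger_gap: 57.2
(array([ 1.2,  1. , 11.8]), array([543.8, 349.7,  73.8]), 15.4)
```

```bash
python3 -m pendant '[[0.5,0.5,0.5,5,0],[0.5,0,0,2,0],[0.5,0,0,0,0],[0.5,0,0,0,0],[0.5,0,0,0,0]]' 
python3 -c "
from h import *
print(go(543.5,348.2,62))"
```

```text
time: 15.95
tool_pos: [542.1, 348.7, 64.4]
tcp_rot: [-180.0, 0.0, -64.7]
ft_force: [0.6, -1.1, 0.9]
finger_gap: 57.1
(array([ 1. , -1.1,  2.4]), array([542.1, 348.7,  64.4]), 15.9)
```

```bash
python3 -m pendant '[[0.5,0.5,-1,1.5,0],[0.5,0,0,0.7,0],[0.5,0,0,0,0],[0.5,0,0,0,0]]' 
python3 -c "
from h import *
print(go(543.5,348.2,62))"
```

```text
time: 16.35
tool_pos: [543.2, 348.6, 62.0]
tcp_rot: [180.0, -0.0, -64.7]
ft_force: [0.6, -0.1, -0.2]
finger_gap: 57.2
(array([ 0.5, -0.1,  0. ]), array([543.2, 348.6,  62. ]), 16.4)
```

```bash
python3 -m pendant '[[0.5,0,0,0.7,0],[0.5,0,0,0,0],[0.5,0,0,0,0]]';  python3 -m pendant '[[0.5,0,0,0.5,0],[0.5,0,0,0,0],[0.5,0,0,0,0]]' 
```

```text
time: 16.65
tool_pos: [543.2, 348.6, 61.4]
tcp_rot: [-180.0, 0.0, -64.7]
ft_force: [-0.0, -0.7, -0.1]
finger_gap: 57.7
time: 16.95
tool_pos: [543.3, 348.6, 61.3]
tcp_rot: [-180.0, -0.0, -64.7]
ft_force: [-3.0, -1.9, 5.9]
finger_gap: 57.1
```

```bash
python3 -m pendant '[[0.7,0,0,-0.6,0],[0.85,0,0,0,0],[1,0,0,0,0],[1,0,0,0,0],[1,0,0,0,0],[1,0,0,-15,0],[1,0,0,-30,0],[1,0,0,-50,0],[1,0,0,0,0],[1,0,0,0,0]]'; python3 -m pendant '[[1,0,40,0,0],[1,0,40,0,0],[1,0,20,0,0],[1,0,0,0,0],[1,0,0,0,0]]'; python3 - <<'E'
from h import *
im,P=cloud("wrist"); cv2.imwrite("pics/w6.png",im)
print("blue top",top(P,np.array([544,348.5]),87,100,50),"gold",top(P,np.array([544,348.5]),56,64,50),"bed",top(P,np.array([545,349]),27,34,50))
print(go(425.8,-120,55))
E
```

```text
time: 17.95
tool_pos: [545.0, 349.5, 160.5]
tcp_rot: [-179.7, 0.0, -64.7]
ft_force: [-0.2, -1.1, -0.3]
finger_gap: 85.1
time: 18.45
tool_pos: [452.6, 305.8, 156.3]
tcp_rot: [180.0, -0.0, -64.7]
ft_force: [-0.3, 0.6, 1.0]
finger_gap: 85.4
blue top [543.5, 347.6, 24.0, 544.0, 347.9, 91.1, 89.4, 92.3, 6928.0] gold None bed [544.0, 348.6, 45.0, 530.2, 337.6, 30.8, 29.9, 31.7, 4557.0]
(array([373.7, 206.5, 101.4]), array([453.1, 306. , 156.4]), 18.5)
```

View pics/w6.png

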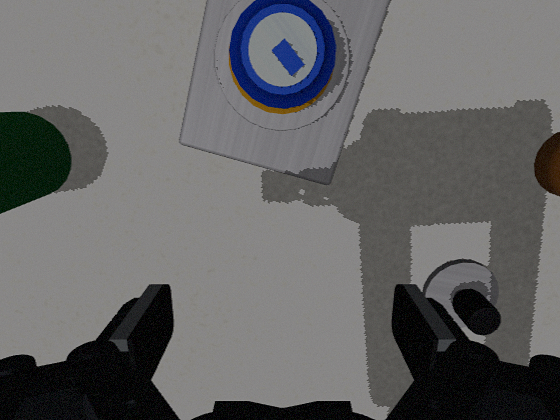

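Blue is at (283,50), concentric on gold with a fit offset of about 1 mm. Now red.

```bash
python3 -m pendant '[[1,41.5,23,0,0],[1,41.5,23,0,0],[1,41.5,23,0,0],[1,41.5,23,0,0],[1,41.5,23,0,0],[1,41.5,23,0,0],[1,41.5,23,0,0],[1,41.5,23,10,0],[1,41.5,22.5,20,0],[1,0,0,40,0]]'; python3 -m pendant '[[1,0,0,30,0],[1,0,0,0,0],[1,0,0,0,0],[1,0,0,0,0]]';python3 - <<'E'
from h import *
im,P=cloud("wrist")
print("red top",top(P,np.array([425.7,-120]),27,38,45))
print(go(425.7,-120,3))
E
```

```text
time: 19.5
tool_pos: [428.6, -125.7, 90.0]
tcp_rot: [-179.7, -0.4, -65.1]
ft_force: [0.6, 0.5, -0.1]
finger_gap: 85.4
time: 19.9
tool_pos: [427.2, -119.2, 59.1]
tcp_rot: [-179.9, -0.1, -64.7]
ft_force: [0.2, -0.0, 0.5]
finger_gap: 85.2
red top [425.5, -119.6, 21.4, 426.8, -118.7, 31.1, 29.5, 32.1, 4949.0]
(array([-0.2,  2. , 56.2]), array([ 427.4, -119.2,   59.2]), 19.9)
```

```bash
python3 -m pendant '[[1,0,1.5,25,0],[1,0,0,20,0],[1,0,0,8,0],[1,0,0,0,0],[0.4,0,0,0,0],[0.4,0,0,0,0],[0.4,0,0,0,0],[0.4,0,0,0,0],[0.4,0,0,0,0],[0.4,0,0,0,0]]' 25; python3 -m pendant '[[0.4,0,0,-15,0],[0.4,0,0,-40,0],[0.4,0,0,-50,0],[0.4,0,0,-50,0],[0.4,0,0,-20,0],[0.4,0,0,0,0],[0.4,0,0,0,0]]'
python3 -c "
from h import *
print(go(448,250,180))"
```

```text
time: 20.95
tool_pos: [425.3, -119.9, 5.5]
tcp_rot: [-179.9, -0.1, -64.7]
ft_force: [-0.7, 0.3, 5.1]
finger_gap: 51.3
time: 21.65
tool_pos: [424.4, -119.6, 179.5]
tcp_rot: [-179.9, -0.1, -64.7]
ft_force: [0.1, 0.4, -0.2]
finger_gap: 51.1
(array([-324.2, -179. ,   -0.7]), array([ 424.4, -119.6,  179.5]), 21.6)
```

```bash
python3 -m pendant '[[0.4,-40.5,-22.4,0,0],[0.4,-40.5,-22.4,0,0],[0.4,-40.5,-22.4,0,0],[0.4,-40.5,-22.4,0,0],[0.4,-40.5,-22.4,0,0],[0.4,-40.5,-22.4,0,0],[0.4,-40.5,-22.4,0,0],[0.4,-40.5,-22.4,0,0],[0.4,0,0,0,0],[0.4,0,0,0,0]]' 
python3 -m pendant '[[0.4,0,0,0,0],[0.4,0,0,0,0]]'
python3 - <<'E'
from h import *
im,P=cloud("wrist"); cv2.imwrite("pics/w7.png",im); np.save("w7.npy",P)
s=r.sense()["tool_pos"]
for a,b in((220,345),(230,335)):
    Q=P[225:388,a:b].reshape(-1,3); Q=Q[(Q[:,2]>s[2]+18)&(Q[:,2]<s[2]+36)]
    zt=np.percentile(Q[:,2],80); Q=Q[Q[:,2]>zt-3]
    c,rr=cv2.minEnclosingCircle(Q[:,:2].astype(np.float32)); c=np.array(c); print(s,c,rr,zt, "rel",(c-s[:2]).round(1))
print("blue",top(P,np.array([544,348]),87,100,50))
print(go(*(s[:2]+np.array([543.5,347.8])-c),99))
E
```

```text
time: 22.65
tool_pos: [446.4, 250.3, 176.6]
tcp_rot: [179.8, -0.0, -64.6]
ft_force: [-0.7, -0.2, -0.9]
finger_gap: 51.2
time: 22.85
tool_pos: [447.7, 248.7, 178.4]
tcp_rot: [179.9, -0.0, -64.8]
ft_force: [0.1, 0.3, -0.1]
finger_gap: 51.2
[447.9376269  248.72009876 178.65475929] [448.24368286 248.09410095] 20.646339416503906 204.42446843187048 rel [ 0.3 -0.6]
[447.9376269  248.72009876 178.65475929] [448.24368286 248.09410095] 20.646339416503906 204.45879345680805 rel [ 0.3 -0.6]
blue [541.3, 346.3, 23.8, 534.2, 341.9, 91.1, 89.0, 92.4, 3057.0]
(array([ -49.8, -128.6,   79.6]), array([447.9, 248.7, 178.7]), 22.9)
```

View pics/w7.png

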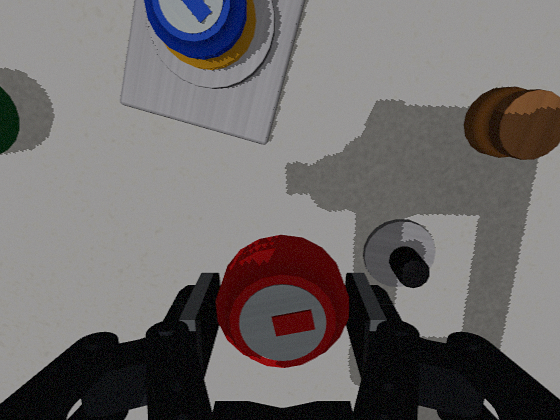

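Red is held flat. Its top is at about 203, so the underside is TCP−5, and contact is expected near TCP z = 95.

```bash
python3 -m pendant '[[0.4,-12.5,-32,0,0],[0.4,-12.5,-32,0,0],[0.4,-12.5,-32,0,0],[0.4,-12.3,-32.5,10,0],[0.4,0,0,25,0],[0.4,0,0,25,0],[0.4,0,0,10,0],[0.4,0,0,0,0],[0.4,0,0,0,0],[0.4,0,0,0,0]]' 
python3 -m pendant '[[0.4,0,0,0,0],[0.4,0,0,0,0]]'
python3 -c "
from h import *
print(go(543.3,348.4,96.5))"
```

```text
time: 23.9
tool_pos: [544.0, 350.2, 111.3]
tcp_rot: [-179.8, 0.0, -64.8]
ft_force: [1.1, 1.6, -1.0]
finger_gap: 51.0
time: 24.1
tool_pos: [543.5, 350.2, 110.3]
tcp_rot: [-179.9, 0.0, -64.7]
ft_force: [-1.0, -0.8, -0.5]
finger_gap: 51.0
(array([ 1.6,  0.9, 13.8]), array([543.5, 350.2, 110.3]), 24.1)
```

```bash
python3 -m pendant '[[0.4,1,0.5,6,0],[0.4,0.5,0,4,0],[0.4,0,0,1.5,0],[0.4,0,0,0,0],[0.4,0,0,0,0],[0.4,0,0,0,0],[0.4,0,0,0,0]]' 
python3 -c "
from h import *
print(go(543.3,348.4,95))"
```

```text
time: 24.8
tool_pos: [543.2, 348.4, 97.7]
tcp_rot: [-180.0, 0.0, -64.7]
ft_force: [0.1, 0.7, -0.4]
finger_gap: 51.1
(array([ 0.1, -0.1,  2.7]), array([543.2, 348.4,  97.7]), 24.8)
```

```bash
python3 -m pendant '[[0.4,0,0,1.2,0],[0.4,0,0,0.6,0],[0.4,0,0,0,0],[0.4,0,0,0,0]]';  python3 -m pendant '[[0.4,0,0,0.7,0],[0.4,0,0,0,0],[0.4,0,0,0,0]]' 
```

```text
time: 25.2
tool_pos: [543.1, 348.3, 95.7]
tcp_rot: [180.0, 0.0, -64.7]
ft_force: [-0.2, 0.2, -0.1]
finger_gap: 51.1
time: 25.5
tool_pos: [543.3, 348.4, 95.6]
tcp_rot: [-180.0, -0.0, -64.7]
ft_force: [-2.1, -1.3, 6.1]
finger_gap: 51.2
```

```bash
python3 -m pendant '[[0.65,0,0,-0.6,0],[0.8,0,0,0,0],[1,0,0,0,0],[1,0,0,0,0],[1,0,0,0,0],[1,0,0,-15,0],[1,0,0,-30,0],[1,0,0,-50,0],[1,0,0,0,0],[1,0,0,0,0]]'; python3 -m pendant '[[1,0,40,0,0],[1,0,40,0,0],[1,0,20,0,0],[1,0,0,0,0],[1,0,0,0,0]]'; python3 - <<'E'
from h import *
im,P=cloud("wrist"); cv2.imwrite("pics/w8.png",im)
for k,a,b in(("red",116.5,130),("blue",87,94),("bed",27,34)): print(k,top(P,np.array([544,348]),a,b,50))
print("knob",top(P,np.array([444,127]),40,60,40),"disc",top(P,np.array([444,127]),5,13,40))
print(go(443,127,60))
E
```

```text
time: 26.5
tool_pos: [544.7, 349.2, 194.6]
tcp_rot: [-179.7, 0.0, -64.7]
ft_force: [-0.1, -0.3, -1.0]
finger_gap: 85.5
time: 27.0
tool_pos: [452.3, 305.5, 190.3]
tcp_rot: [180.0, -0.0, -64.7]
ft_force: [-0.2, 0.3, -0.5]
finger_gap: 85.8
red [543.0, 347.5, 21.8, 543.3, 347.4, 121.1, 119.1, 122.3, 5425.0]
blue None
bed [544.2, 348.8, 45.0, 531.4, 341.8, 30.8, 29.8, 31.8, 3760.0]
knob [442.0, 129.3, 13.5, 443.1, 132.1, 48.2, 43.4, 49.2, 774.0] disc [442.8, 128.8, 32.3, 451.7, 137.2, 8.6, 7.5, 9.5, 2146.0]
(array([157.4,  85.1, 130.4]), array([452.8, 305.7, 190.4]), 27.1)
```

View pics/w8.png

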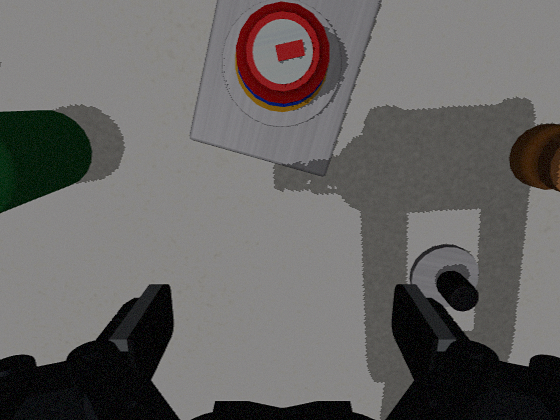

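Red is at (283,50), concentric on the stack with its top at 121. The plate is at about (442.5,128.7). Going to the knob.

```bash
python3 -m pendant '[[1,39,21,10,0],[1,39,21,20,0],[1,39,21,20,0],[1,39,21,20,0],[1,0,0,30,0],[1,0,0,25,0],[1,0,0,0,0],[1,0,0,0,0],[1,0,0,0,0]]'; python3 - <<'E'
from h import *
im,P=cloud("wrist"); cv2.imwrite("pics/w9.png",im)
print("knob",top(P,np.array([442.5,128.7]),40,60,30),"disc",top(P,np.array([442.5,128.7]),5,13,45))
print(go(442.5,128.7,16))
E
```

```text
time: 27.95
tool_pos: [444.7, 129.2, 67.2]
tcp_rot: [-179.9, -0.0, -64.7]
ft_force: [0.3, 0.8, -0.4]
finger_gap: 85.2
knob [442.1, 128.6, 13.0, 444.0, 129.5, 48.4, 45.8, 49.3, 2260.0] disc [442.0, 128.7, 32.0, 451.3, 136.0, 8.7, 7.9, 9.5, 6251.0]
(array([-0.5,  2.4, 51.4]), array([444.8, 129.3,  67.4]), 28.0)
```

```bash
python3 -m pendant '[[1,-0.3,1.5,25,0],[1,0,0,18,0],[1,0,0,6,0],[1,0,0,0,0],[0.2,0,0,0,0],[0.15,0,0,0,0],[0.15,0,0,0,0],[0.15,0,0,0,0],[0.15,0,0,0,0],[0.15,0,0,0,0]]' 40; python3 -m pendant '[[0.15,0,0,0,0],[0.15,0,0,0,0],[0.15,0,0,0,0],[0.15,0,0,0,0]]'
```

```text
time: 29.0
tool_pos: [442.3, 128.5, 17.3]
tcp_rot: [-179.9, -0.0, -64.7]
ft_force: [-1.6, 0.2, 6.9]
finger_gap: 24.9
time: 29.4
tool_pos: [442.3, 128.5, 17.3]
tcp_rot: [-179.9, -0.0, -64.7]
ft_force: [-1.6, -0.7, 6.5]
finger_gap: 25.0
```

```bash
python3 -m pendant '[[0.15,0,0,-10,0],[0.15,0,0,-40,0],[0.15,0,0,-50,0],[0.15,0,0,-50,0],[0.15,0,0,-30,0],[0.15,0,0,0,0],[0.15,0,0,0,0]]'
python3 - <<'E'
from h import *
im,P=cloud("wrist"); cv2.imwrite("pics/w10.png",im)
s=r.sense(); z=s["tool_pos"][2]; print(s["tool_pos"],s["finger_gap"])
Q=P[150:380,100:460].reshape(-1,3); Q=Q[(Q[:,2]>z-17.3+4)&(Q[:,2]<z-17.3+12)]
print(len(Q), cv2.minEnclosingCircle(Q[:,:2].astype(np.float32)),np.median(Q,0))
print(go(543.2,347.7,150))
E
```

```text
time: 30.1
tool_pos: [442.0, 128.4, 197.3]
tcp_rot: [-179.9, -0.0, -64.7]
ft_force: [0.3, -0.4, -2.9]
finger_gap: 24.8
[441.0866768  128.22383027 195.75753394] 24.973607738570582
7233 ((442.28326416015625, 127.47611999511719), 32.10761642456055) [457.56889877 136.18600685 188.643599  ]
(array([-154.9, -186. ,   45.6]), array([441.1, 128.2, 195.8]), 30.1)
```

View pics/w10.png

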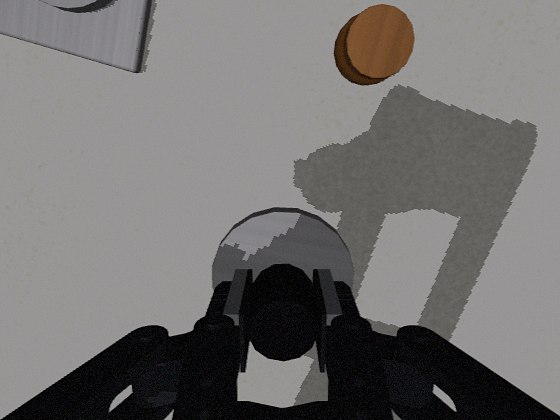

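The plate hangs level at about (283,275), centred under the fingers with a radius fit of 32.1. Carrying it over at height.

```bash
python3 -m pendant '[[0.15,-22,-26.5,0,0],[0.15,-22,-26.5,0,0],[0.15,-22,-26.5,0,0],[0.15,-22,-26.5,0,0],[0.15,-22,-26.5,0,0],[0.15,-22,-26.5,0,0],[0.15,-22.5,-26,0,0],[0.15,0,0,0,0],[0.15,0,0,0,0],[0.15,0,0,0,0]]'
python3 -m pendant '[[0.15,0,0,20,0],[0.15,0,0,12,0],[0.15,0,0,5,0],[0.15,0,0,0,0],[0.15,0,0,0,0],[0.15,0,0,0,0],[0.15,0,0,0,0]]'
python3 -c "
from h import *
print(go(542.6,348,140))"
```

```text
time: 31.15
tool_pos: [542.2, 346.0, 194.8]
tcp_rot: [179.8, -0.0, -64.8]
ft_force: [0.7, 0.5, -1.8]
finger_gap: 24.9
time: 31.85
tool_pos: [543.6, 347.3, 160.5]
tcp_rot: [-179.9, 0.0, -64.7]
ft_force: [0.2, 0.2, -0.1]
finger_gap: 24.9
(array([-1.1,  0.6, 20.5]), array([543.6, 347.3, 160.5]), 31.9)
```

```bash
python3 -m pendant '[[0.15,-0.5,0.5,8,0],[0.15,0,0,6,0],[0.15,0,0,3,0],[0.15,0,0,0,0],[0.15,0,0,0,0],[0.15,0,0,0,0],[0.15,0,0,0,0]]'
python3 -c "
from h import *
print(go(542.6,348,138))"
```

```text
time: 32.55
tool_pos: [542.7, 347.4, 143.0]
tcp_rot: [-180.0, 0.0, -64.7]
ft_force: [-0.2, -0.3, -1.2]
finger_gap: 25.0
(array([-0.6, -0.2,  5. ]), array([542.7, 347.4, 143. ]), 32.5)
```

```bash
python3 -m pendant '[[0.15,-0.5,0,2,0],[0.15,0,0,1.2,0],[0.15,0,0,0,0],[0.15,0,0,0,0]]'; python3 -m pendant '[[0.15,0,0,1,0],[0.15,0,0,0,0],[0.15,0,0,0,0]]'
```

```text
time: 32.95
tool_pos: [542.2, 347.7, 139.3]
tcp_rot: [180.0, 0.0, -64.7]
ft_force: [-0.5, -0.5, -1.2]
finger_gap: 25.2
time: 33.25
tool_pos: [542.2, 347.7, 138.3]
tcp_rot: [180.0, -0.0, -64.7]
ft_force: [0.3, -1.6, -0.9]
finger_gap: 24.8
```

```bash
python3 -m pendant '[[0.15,0,0,0.7,0],[0.15,0,0,0,0],[0.15,0,0,0,0]]'; python3 -m pendant '[[0.15,0,0,0.5,0],[0.15,0,0,0,0],[0.15,0,0,0,0]]'
```

```text
time: 33.55
tool_pos: [542.2, 347.7, 137.7]
tcp_rot: [180.0, 0.0, -64.7]
ft_force: [0.2, 0.3, -1.3]
finger_gap: 24.6
time: 33.85
tool_pos: [542.4, 347.8, 137.4]
tcp_rot: [-180.0, 0.0, -64.7]
ft_force: [-0.4, 0.1, 0.7]
finger_gap: 24.9
```

The force rose, so it has touched down at the expected height. Release gently, then rise straight up well past the knob.

```bash
python3 -m pendant '[[0.35,0,0,0.3,0],[0.45,0,0,0,0],[0.7,0,0,0,0],[1,0,0,0,0],[1,0,0,0,0],[1,0,0,0,0],[1,0,0,-15,0],[1,0,0,-30,0],[1,0,0,-40,0],[1,0,0,0,0]]'; python3 -m pendant '[[1,0,40,0,0],[1,0,40,0,0],[1,0,40,0,0],[1,0,0,0,0],[1,0,0,0,0],[1,0,0,0,0]]'; python3 - <<'E'
from h import *
im,P=cloud("wrist"); cv2.imwrite("pics/w11.png",im)
for k,a,b in(("knob",158,175),("disc",124,134),("bed",27,34)): print(k,top(P,np.array([543,348]),a,b,50))
S=[]
for n in("scene","side"):
    im,P=cloud(n); S.append(cv2.resize(im[80:300,200:460],None,fx=1.5,fy=1.5))
    for k,a,b in(("knob",158,175),("disc",122,134)): print(n,k,top(P,np.array([547,347]),a,b,50))
    for k,x,y,R0 in(("bottle",790,-110,70),("vase",779,79,80)): print(n,k,top(P,np.array([x,y]),60,120,R0))
cv2.imwrite("pics/fin.png",np.hstack(S)); print(r.sense()["tool_pos"])
E
```

```text
time: 34.85
tool_pos: [545.4, 349.4, 231.0]
tcp_rot: [-179.3, 0.0, -64.7]
ft_force: [0.4, -0.1, 0.6]
finger_gap: 85.0
time: 35.45
tool_pos: [434.9, 297.1, 223.3]
tcp_rot: [-179.9, 0.0, -64.8]
ft_force: [-0.1, -0.1, 0.8]
finger_gap: 85.1
knob [541.6, 346.5, 12.8, 538.1, 344.4, 168.5, 166.6, 169.6, 1772.0]
disc [542.1, 346.6, 31.9, 531.2, 337.7, 128.8, 127.9, 129.7, 5677.0]
bed [543.9, 348.5, 44.9, 514.2, 334.6, 30.8, 29.8, 31.7, 1886.0]
scene knob [545.3, 346.1, 13.8, 547.2, 343.7, 167.0, 161.2, 169.4, 79.0]
scene disc [543.5, 346.9, 33.6, 551.4, 339.7, 128.2, 125.2, 130.2, 284.0]
scene bottle [794.0, -107.9, 35.6, 812.5, -131.4, 90.7, 66.3, 114.1, 646.0]
scene vase [781.0, 81.1, 44.4, 799.0, 53.8, 94.3, 66.6, 115.2, 1001.0]
side knob [542.1, 343.4, 14.3, 543.0, 338.7, 165.6, 159.7, 169.0, 60.0]
side disc [542.7, 344.2, 34.5, 542.5, 334.8, 127.3, 124.6, 129.6, 210.0]
side bottle [787.5, -112.3, 35.6, 778.4, -136.7, 90.8, 66.2, 114.3, 831.0]
side vase [776.6, 78.9, 44.7, 767.9, 49.4, 91.5, 66.3, 114.3, 939.0]
[434.76366051 296.94094325 222.39269183]
```

View pics/fin.png

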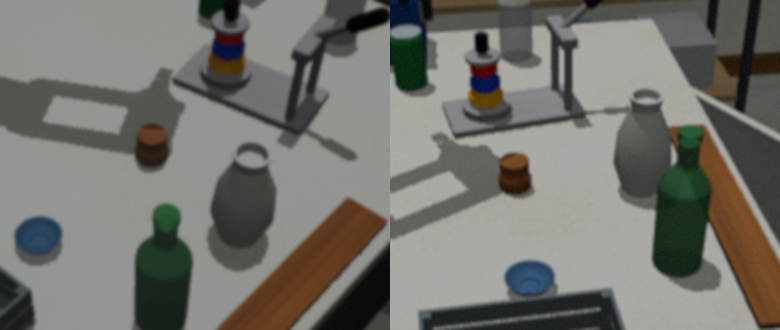

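The stack stands upright and centred (left half about (228,40), right half about (483,75)). The bottle and vase haven't moved, and the gripper is clear. Handing in.

```bash
python3 -c "
from h import *
print(hand_in())"
```

```text
the job is handed in; nothing more can be done
None
```

I stacked gold, blue, red and then the press plate (knob up) on the crusher bed. Each piece was picked up once, lowered until the wrist force showed contact, and let go. I handed the job in at about 35.6 s; no verdict was reported.

| Last check | Result |
|---|---|
| Gold on bed (wrist camera) | about 0.2 mm off centre |
| Blue on gold | about 1 mm off centre |
| Red on blue | about 0.5 mm off centre |
| Plate on red | about 1.3–1.7 mm off centre |
| Top heights above the table (expected) | gold 61 (60), blue 91 (90), red 121 (120), plate disc 129 (128), knob 168.5 (168) mm; the wrist camera reads about 1 mm high |
| Bottle and vase | within about 1.5 mm of their starting positions |
| Gripper | open, about 120 mm away from the stack |

- **Camera disagreement:** The fixed cameras disagreed with each other and with the wrist camera by up to about 4–5 mm in absolute position. I therefore placed each piece using wrist-camera measurements only.
- **Not measured:** The tilt of each piece was not measured. The two last pictures show the stack upright, and the tops read flat in depth.

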